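Hold a sprung mirror lid at its set mark

TASK

Swing the latch lever of the board inspection case off the lid until it lies back along the case's side, and leave it there. Then lift the spring-loaded lid by its bar handle until it is in line with the steel pointer on the case's quadrant, so that the mirror under the lid shows the board. Finish while still holding the lid there steadily, without moving the pointer or disturbing the loose things around the case.

Things in the scene. Friction and masses are not known exactly. Their poses are not given: they have to be found in the camera images.
- case: grey open-topped inspection case fixed to the table, 200 (x) x 280 (y) x 70 mm high, origin at the centre of its underside; its -x side is the front, its +x side carries the lid's hinge. A lug with the latch's pivot stands at its -y side, an aluminium quadrant (arc of strips about 4 mm thick, radius 167 to 183 mm round the hinge axis, 168 mm to +y of the case's centre, rising to 137 mm above the hinge) with the steel pointer at its +y side
- lid (a joint): angle of the grey lid (200 x 280 x 10 mm plate, 0.35 kg nominal, covers the whole case): 0 shut, grows as the front edge rises, stops at 1.2. A spring and the weight push it shut (spring torque 0.36 N m at 0 plus 0.9 N m per rad): lifting by the bar takes about 4 N when nearly shut and up to 8 N at 0.7 rad along its arc (up to 15 N if pulled straight up), and it falls shut if let go. The latch lever blocks it until the lever is nearly parallel to the case's side
- lid_bar (a point): centre of the straight round middle part of the lid's dark steel bar handle: bar 12 mm thick, 80 mm long along the case's y, on two end posts; its centre is 45 mm above the lid's top face, 165 mm from the hinge axis along the lid towards the front edge and 55 mm above the lid's underside, 10 mm to +y of the case's centre plane. Frame turns with the lid (x from front edge to hinge along the lid, z out of its top face)
- lid_hinge (a point): middle of the lid's hinge axis, at the far (+x) rim of the case at the height of the lid's underside, 70.5 mm above the table; the axis runs along y. Frame turns with the lid
- mark (a joint): angle of the steel pointer, measured just as the lid's angle: the lid is at the mark when both angles are equal. It differs at every start (0.3 to 0.7) and stays where it is by stiff friction
- mark_tip (a point): diamond-shaped tip of the steel pointer, a straight bar 165 mm long and 8 mm thick that turns about the lid's hinge axis beside the lid's +y edge, 156 mm to +y of the case's centre; this point is 166 mm from the hinge axis. When the lid is at the mark the bar lies in the plane of the lid's plate. Frame turns with the pointer (x from tip to hinge along the pointer)
- latch (a joint): angle of the flat steel latch lever about its vertical pivot: 0 = lying along y across the lid, grows clockwise as seen from above (the knob goes to the case's +x, then out to its -y side), 1.57 = lying back along the case's -y side, free of the lid, stops at 1.75. Starts between 0 and 0.3. Friction of about 1 N at the knob; it stays where it is left
- latch_knob (a point): centre of the top of the lever's black upright round knob, 14 mm in diameter, 38 mm tall, standing on the lever 72 mm from the pivot; the knob's top is 128 mm above the table, the lever's upper face 90 mm. Frame turns with the lever (y from pivot to knob)
- latch_pivot (a point): the lever's pivot at the case's -y side, at the lever's underside, 82 mm above the table, 55 mm to -x and 168 mm to -y of the case's centre
- screwdriver: loose screwdriver 190 mm long lying to the +y side of the case; leave alone
- disk_drive: loose flat metal disk drive 146 x 102 x 26 mm to the -y side of the case; leave alone
- screw_jar: loose small clear jar 48 mm in diameter, 55 mm tall with black cap, to the -y side near the front; leave alone

How it is judged:
By the outcome, as a careful person would: the job done as asked, in the order asked, and still so for the second after the job is handed in, while the arm keeps its last pose, push and grip.
It also fails if it takes over 48 s, if anything falls off the work surface, if the arm or the gripper's body presses on something with over 40 N, if the wrist force passes 120 N, or if a joint passes its speed limit or range.

ROBOT

A 6-joint arm with a two-finger parallel gripper is mounted at the origin on the work surface. World frame = base frame: x ahead of the robot, y to its left, z up, the work surface at z = 0. Lengths are in mm, angles in rad, forces in N, time in s.
With the tool pointing down it reaches from about 275 to 750 mm from the base axis. Payload 10.2 kg.
Tool frame: the origin (TCP) lies midway between the tips of the shut fingers; the grasp point (between the pads) lies 19 mm behind it; z points along the fingers, y is the line along which they close (so a half turn about z gives the same grasp; the last joint's range is limited). The gripper opens to 85 mm and grips with 20 to 120 N. Pads are 22 mm wide; open, the fingers measure 114 mm over their backs; the gripper's body (76 mm by 85 mm) begins 54 mm behind the grasp point. The pads swing forward as they close: fully open they stand 13 mm farther back than shut.
Start: joints at [-1.424, 0.313, 1.498, -0, 1.331, -0.223], TCP at [189.738, -489.521, 231.294] pointing down, gripper open.
Joint ranges: [-2.94, 2.94], [-0.97, 2.17], [0.19, 2.56], [-1.23, 4.37], [0.02, 3.11], [-2.88, 2.88]. Speed limits (rad/s): [2.39, 2.39, 3.01, 3.14, 3.14, 3.14].

INTERFACE

Orientations are given as a unit quaternion [w, x, y, z].
In Python, from rig import sense, capture, finish_job, find_in, place_of gives the robot as it stands. The module is installed in compiled form; this text tells all that it offers.
- The arm moves only by the shell command python3 -m jog 'ROWS' [FORCE]. ROWS is JSON, a list of rows, each an object of numbers: "tx", "ty", "tz": the shift along the tool's x, y, z in mm; "ax", "ay", "az": the turn, a rotation vector about the tool's x, y, z in rad; "jaw": the closure, from -1 (fully open) to 1 (shut), so that 0 is half open. In form: [{"tx": .., "ty": .., "tz": .., "ax": .., "ay": .., "az": .., "jaw": ..}, ...]. A call has 1 to 5 rows; each row shifts and turns the commanded pose from where the row before left it, along the tool's axes as they then stand; what a row does not reach is not made up. A row lasts 1/8 s, in which the tool goes at most 62.5 mm and 10.7 degrees, less where a joint would pass 70% of its speed; a pose out of reach is approached as far as the arm can. A call with a gripper value outside its range is refused whole. The fingers move at their own pace and stop on an object; FORCE is the grip in N (left out, the last holds). Time passes only in rows, so rows that do not move let the fingers close. It gives the time, the measured TCP pose, the force, the opening and the grip force at its end, in the units of the state.
- sense(): the state, without advancing time (a new reading comes with each control period).
- capture(name): name is "side" or "top"; returns a dict with "color" (480x640x3 uint8, red, green, blue), "depth" (480x640 float32, mm along the optical axis (not along the pixel's ray), 0 where there is no reading), "fx", "fy", "cx", "cy" (pixels), "k1" (the pictures are not rectified: a ray, as slopes to the right and down, at radius r is drawn at 1 + k1 r^2 times it, then the intrinsics apply), "camera_from_world" (4x4, takes a point from world to camera coordinates). Camera axes: x right, y up, looking along -z (the intrinsics and any distortion apply to the point x, -y, -z); pixel columns grow to the right and rows downward; lengths in mm; the calibration is good to about 2 mm. A picture is of the moment at which its call begins.
- finish_job(): hands the job in; it is judged then, once.
Trained networks look in the newest picture that a camera, given by its name, has taken for a name from the list of things; names that differ only in an ending like _2 or _b are one class to them, and where a whole thing is asked for, a point or a joint stands for the part that bears it (a point fixed in the world has none). Each returns a list of dicts, best first, with "conf" (0 to 1); they miss things now and then, are a little off and sometimes report something else, mostly with a low value. They report only what shows in the picture. A call takes as long as a camera call.
- find_in(query, camera): "centre" ([column, row] in pixels, amid what is visible of it).
- place_of(query, camera): "centre" ([column, row] in pixels: a listed point, or the origin of a listed thing).
The state is a dict: "time_s": time; "joints": joint angles; "dq": joint speeds; "tau": joint torques, N m; "eef_pos": TCP position; "ee_rot": TCP orientation; "force": force on the tool from outside, world axes, zero at the start; "wrist_torque": the same for the moment, N m; "grip_width": opening from 0.0 (shut) to 1.0 (fully open); "grip_force": force on a finger pad.
Only numpy, scipy, OpenCV 4.12 (cv2) and the standard library are available. Lean on these libraries where they do the work, as an engineer would, in place of code of your own. Each camera call takes 0.05 s, during which the arm holds its last target. There are 200 camera calls.

## Working session

There is one attempt and no reset: what is moved stays moved. The work goes in short steps, Python scripts to look and compute and a shell command to move; the robot and the scene stay as the last step left them, time stands still between calls to the robot, and variables do not carry over. Pictures are saved under pics/ and viewed, at most 10 in all, crops included, and the job is handed in when it is done.

```bash
mkdir -p pics
cat > h.py <<'E'
import numpy as np, cv2
from rig import sense, capture, finish_job, find_in, place_of
from scipy.spatial.transform import Rotation as R
def ray(c,px):
    K=np.array([[c['fx'],0,c['cx']],[0,c['fy'],c['cy']],[0,0,1.]])
    u=cv2.undistortPoints(np.array([[px]],float),K,np.array([c['k1'],0,0,0.]))[0,0]
    T=np.linalg.inv(np.array(c['camera_from_world']))
    return T[:3,3],T[:3,:3]@np.array([u[0],-u[1],-1])   # unit depth
def at_z(c,px,z):
    o,d=ray(c,px); return o+d*(z-o[2])/d[2]
def dep(c,px):
    o,d=ray(c,px); i,j=int(round(px[1])),int(round(px[0]))
    w=c['depth'][max(i-1,0):i+2,max(j-1,0):j+2]; w=w[w>0]
    return o+d*np.median(w) if len(w) else None
def rot(s): 
    q=s['ee_rot']; return R.from_quat([q[1],q[2],q[3],q[0]])
E
cat > look.py <<'E'
from h import *
import sys
np.set_printoptions(precision=1,suppress=True)
for n in ('side','top'):
    c=capture(n); cv2.imwrite(f'pics/{n}_{sys.argv[1]}.png',c['color'][:,:,::-1])
    print(n,np.linalg.inv(c['camera_from_world'])[:3,3])
    for q,z in [('case',0),('lid_bar',125.5),('lid_hinge',70.5),('mark_tip',None),('latch_knob',128),('latch_pivot',82)]:
        for r in place_of(q,n)[:2]:
            print(q,round(r['conf'],2),np.array(r['centre']),'z-plane',at_z(c,r['centre'],z) if z is not None else '','depth',dep(c,r['centre']))
s=sense(); print(s['time_s'],s['eef_pos'],s['ee_rot'],s['force'])
E
python3 look.py 0
```

```text
side [ 436.3 -949.   625.7]
case 0.91 [328.9 285.4] z-plane [561.4 -34.3   0. ] depth [ 545.3 -152.3   80.7]
lid_bar 0.76 [290.5 219.9] z-plane [492.9   3.2 125.5] depth [492.6  -1.  127.7]
lid_hinge 0.81 [378.7 257.7] z-plane [649.7 -57.6  70.5] depth [645.4 -75.5  81.7]
mark_tip 0.89 [323.  168.1] z-plane  depth [566.8 119.3 177.6]
latch_knob 0.66 [289.  251.9] z-plane [ 482.2 -116.   128. ] depth [ 482.1 -117.3  128.8]
latch_pivot 0.92 [282.4 299.8] z-plane [ 465.9 -186.9   82. ] depth [ 465.6 -194.2   87.2]
top [ 413.5   15.5 1019.8]
case 0.55 [338.8 246.3] z-plane [551.7 -28.5   0. ] depth [540.6 -25.   81.8]
lid_bar 0.78 [330.5 266.7] z-plane [496.8  -6.6 125.5] depth [496.2  -6.4 132.2]
lid_hinge 0.62 [352.8 192. ] z-plane [652.3 -56.9  70.5] depth [649.5 -56.   81.7]
mark_tip 0.64 [253.1 227.9] z-plane  depth [562.4 129.1 186.1]
latch_knob 0.68 [392.2 272.6] z-plane [ 483.2 -120.2  128. ] depth [ 483.3 -120.5  126.4]
latch_pivot 0.9 [422.7 285.8] z-plane [ 460. -185.   82.] depth [ 459.3 -182.2   95.2]
0.7 [ 189.7 -489.5  231.3] [-0.   1.   0.2  0. ] [ 0.4 -0.1 -0.1]
```

View pics/side_0.png

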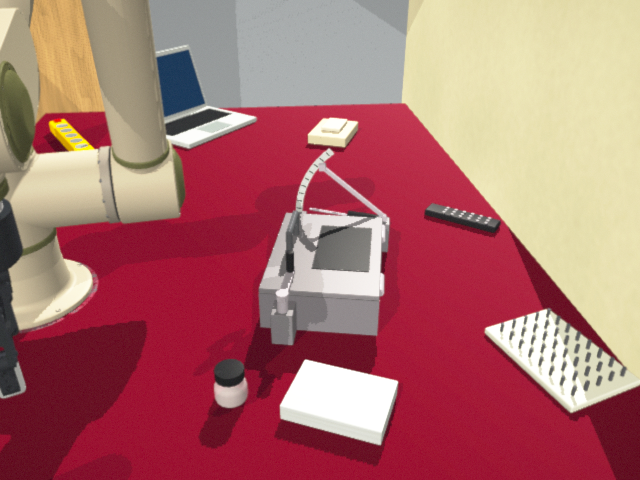

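View pics/top_0.png

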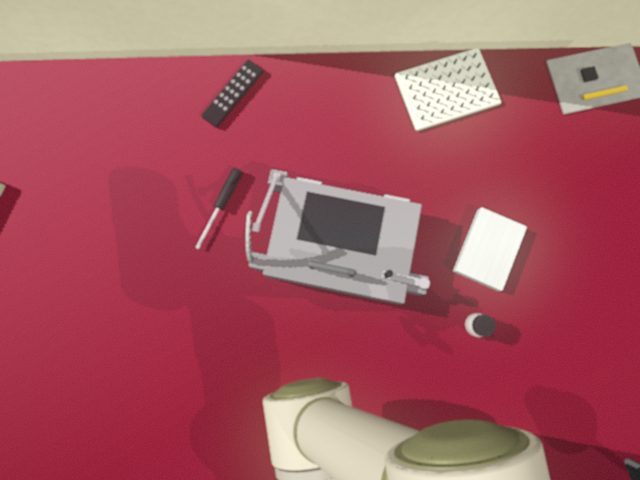

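The side picture shows the knob at (290,258), the bar at (293,235) and the pointer running from (322,165) to (387,217). The top picture shows the bar at (331,268), the knob at (388,273) and the pivot at (423,285), with the case turned about -13°. Next I'll fit the case pose jointly.

```bash
cat > fit.py <<'E'
from h import *
from scipy.optimize import least_squares
np.set_printoptions(precision=3,suppress=True)
def proj(c,p):
    q=np.array(c['camera_from_world'])@np.r_[p,1]; x,y=q[0]/-q[2],-q[1]/-q[2]
    f=1+c['k1']*(x*x+y*y); return np.array([c['fx']*x*f+c['cx'],c['fy']*y*f+c['cy']])
def model(v):
    X,Y,yaw,mk,la=v; M=R.from_euler('z',yaw); t=np.array([X,Y,0])
    L=dict(case=(0,0,0),lid_bar=(-65,10,125.5),lid_hinge=(100,0,70.5),
      mark_tip=(100-166*np.cos(mk),156,70.5+166*np.sin(mk)),  # plate mid handled below
      latch_knob=(-55+72*np.sin(la),-168+72*np.cos(la),128),latch_pivot=(-55,-168,82))
    return {k:M.apply(p)+t for k,p in L.items()}
if __name__=='__main__':
    obs=[]
    for n in ('side','top'):
        for k in range(2):
            c=capture(n)
            for q in model([0]*5):
                r=place_of(q,n)
                if r: obs.append((c,q,r[0]['centre'],r[0]['conf']))
    f=lambda v:np.concatenate([(proj(c,model(v)[q])-p)*w for c,q,p,w in obs])
    s=least_squares(f,[552,-30,-.23,.5,.15],loss='soft_l1',f_scale=2)
    print(s.x)
    for c,q,p,w in obs[::1]: print(q,round(w,2),proj(c,model(s.x)[q])-p)
    for k,v in model(s.x).items(): print(k,v)
    # lid rectangle from depth, top camera
    ii,jj=np.nonzero(c['depth']>0)
    K=np.array([[c['fx'],0,c['cx']],[0,c['fy'],c['cy']],[0,0,1.]])
    u=cv2.undistortPoints(np.stack([jj,ii],1)[:,None].astype(float),K,np.array([c['k1'],0,0,0.]))[:,0]
    T=np.linalg.inv(c['camera_from_world'])
    P=(np.c_[u[:,0],-u[:,1],-np.ones(len(u))]*c['depth'][ii,jj][:,None])@T[:3,:3].T+T[:3,3]
    m=np.zeros((480,640),np.uint8); k=(abs(P[:,2]-80.5)<5)&(abs(P[:,0]-550)<200)&(abs(P[:,1]+30)<220)
    m[ii[k],jj[k]]=1; m=cv2.morphologyEx(m,cv2.MORPH_OPEN,np.ones((11,11)))
    k=m[ii,jj]>0; print(cv2.minAreaRect(P[k][:,:2].astype(np.float32)),np.median(P[k][:,2]))
E
python3 fit.py
```

```text
[556.117 -34.117  -0.233   0.684   0.062]
case 0.58 [-2.663 -1.702]
lid_bar 0.64 [0.637 2.211]
lid_hinge 0.9 [0.26  0.498]
mark_tip 0.62 [-0.944 -0.569]
latch_knob 0.68 [-0.279  2.018]
latch_pivot 0.66 [-0.514 -1.361]
case 0.73 [-1.463  1.098]
lid_bar 0.66 [-2.563  2.911]
lid_hinge 0.64 [ 1.26  -0.202]
mark_tip 0.62 [-0.044 -1.969]
latch_knob 0.93 [-2.179  3.518]
latch_pivot 0.87 [ 0.086 -0.361]
case 0.57 [ 2.778 -3.89 ]
lid_bar 0.75 [-2.077 -0.755]
lid_hinge 0.7 [-1.443 -1.047]
mark_tip 0.62 [1.632 1.161]
latch_knob 0.93 [-3.449 -1.668]
latch_pivot 0.6 [ 1.588 -1.474]
case 0.74 [0.078 1.01 ]
lid_bar 0.95 [-2.677 -1.555]
lid_hinge 0.57 [1.657 0.853]
mark_tip 0.81 [1.932 0.161]
latch_knob 0.69 [-0.449 -1.668]
latch_pivot 0.78 [0.488 0.526]
case [556.117 -34.117   0.   ]
lid_bar [495.19  -9.36 125.5 ]
lid_hinge [653.408 -57.237  70.5  ]
mark_tip [564.274 124.289 175.359]
latch_knob [ 484.699 -115.959  128.   ]
latch_pivot [ 463.765 -184.849   82.   ]
((557.905517578125, -32.83595275878906), (280.0124816894531, 203.6061553955078), 77.15438842773438) 81.32423336289935
```

```bash
cat > go.py <<'E'
from h import *
import sys
# args: x y z yaw_of_tool_y ; prints shift in tool frame, then az turn
x,y,z,w=map(float,sys.argv[1:5]); s=sense(); r=rot(s); np.set_printoptions(precision=3,suppress=True)
d=r.inv().apply(np.array([x,y,z])-s['eef_pos']); Y=r.apply([0,1,0])
tgt=np.array([np.cos(w),np.sin(w),0]); tgt=R.from_matrix(np.c_[np.cross(tgt,[0,0,-1]),tgt,[0,0,-1]])
print('t',s['time_s'],'pos',np.array(s['eef_pos']),'q',np.array(s['ee_rot']),'F',np.array(s['force']),'grip',s['grip_width'],s['grip_force'])
print('tool shift',d,'yawY',np.arctan2(Y[1],Y[0]),'rotvec tool',(r.inv()*tgt).as_rotvec(),'j',np.array(s['joints']))
E
python3 go.py 483.5 -118 200 -0.29
```

```text
t 2.1 pos [ 189.736 -489.536  231.304] q [ 0.     0.983  0.184 -0.   ] F [ 0.198 -0.574 -0.189] grip 1.0021169661060985 0.0
tool shift [ 408.188 -240.249   31.288] yawY -1.201002761500492 rotvec tool [ 0.     0.    -0.911] j [-1.424  0.313  1.498 -0.     1.331 -0.223]
```

```bash
python3 -m jog '[{"tx":41,"ty":-24,"tz":3},{"tx":41,"ty":-24,"tz":3},{"tx":41,"ty":-24,"tz":3},{"tx":41,"ty":-24,"tz":3},{"tx":41,"ty":-24,"tz":3}]' 40 | tail -3; python3 -m jog '[{"tx":41,"ty":-24,"tz":3,"jaw":0},{"tx":41,"ty":-24,"tz":3,"jaw":0},{"tx":41,"ty":-24,"tz":3,"jaw":0},{"tx":41,"ty":-24,"tz":3,"jaw":0},{"tx":39,"ty":-24,"tz":3,"jaw":0}]' |tail -3; python3 -m jog '[{"az":-0.18,"jaw":0},{"az":-0.18,"jaw":0},{"az":-0.18,"jaw":0},{"az":-0.18,"jaw":0},{"az":-0.19,"jaw":0}]' |tail -3;  python3 go.py 483.5 -118 100 -0.29
```

```text
t 2.1 pos [ 189.736 -489.536  231.304] q [ 0.     0.983  0.184 -0.   ] F [ 0.198 -0.574 -0.189] grip 1.0021169661060985 0.0
tool shift [ 408.19  -240.254  131.288] yawY -1.201002761500492 rotvec tool [ 0.     0.    -0.911] j [-1.424  0.313  1.498 -0.     1.331 -0.223]schema error: expected keys tx, ty, tz, ax, ay, az, jaw
schema error: expected keys tx, ty, tz, ax, ay, az, jaw
schema error: expected keys tx, ty, tz, ax, ay, az, jaw
```

All keys are required.

```bash
python3 -m jog '[{"tx":41,"ty":-24,"tz":3,"ax":0,"ay":0,"az":0,"jaw":0},{"tx":41,"ty":-24,"tz":3,"ax":0,"ay":0,"az":0,"jaw":0},{"tx":41,"ty":-24,"tz":3,"ax":0,"ay":0,"az":0,"jaw":0},{"tx":41,"ty":-24,"tz":3,"ax":0,"ay":0,"az":0,"jaw":0},{"tx":41,"ty":-24,"tz":3,"ax":0,"ay":0,"az":0,"jaw":0}]' 40 | tail -3; python3 -m jog '[{"tx":41,"ty":-24,"tz":3,"ax":0,"ay":0,"az":0,"jaw":0},{"tx":41,"ty":-24,"tz":3,"ax":0,"ay":0,"az":0,"jaw":0},{"tx":41,"ty":-24,"tz":3,"ax":0,"ay":0,"az":0,"jaw":0},{"tx":41,"ty":-24,"tz":3,"ax":0,"ay":0,"az":0,"jaw":0},{"tx":39,"ty":-24,"tz":3,"ax":0,"ay":0,"az":0,"jaw":0}]' |tail -3; python3 -m jog '[{"tx":0,"ty":0,"tz":0,"ax":0,"ay":0,"az":-0.18,"jaw":0},{"tx":0,"ty":0,"tz":0,"ax":0,"ay":0,"az":-0.18,"jaw":0},{"tx":0,"ty":0,"tz":0,"ax":0,"ay":0,"az":-0.18,"jaw":0},{"tx":0,"ty":0,"tz":0,"ax":0,"ay":0,"az":-0.18,"jaw":0},{"tx":0,"ty":0,"tz":0,"ax":0,"ay":0,"az":-0.18,"jaw":0}]' |tail -3;  python3 go.py 483.5 -118 100 -0.29
```

```text
force: [0.5, -0.2, 0.3]
grip_width: 0.5
grip_force: 0.0
force: [-0.4, -0.5, 0.7]
grip_width: 0.501
grip_force: 0.0
force: [0.2, 0.6, 0.2]
grip_width: 0.496
grip_force: 0.0
t 3.975 pos [ 483.425 -118.29   201.335] q [0.    0.803 0.595 0.   ] F [0.156 0.611 0.233] grip 0.49584586143282733 0.0
tool shift [  0.299  -0.02  101.335] yawY -0.2950629960977957 rotvec tool [ 0.     0.    -0.005] j [-0.476  0.279  1.624  0.     1.238 -0.181]
```

```bash
python3 -m jog '[{"tx":0,"ty":0,"tz":30,"ax":0,"ay":0,"az":0,"jaw":0},{"tx":0,"ty":0,"tz":30,"ax":0,"ay":0,"az":0,"jaw":0},{"tx":0,"ty":0,"tz":20,"ax":0,"ay":0,"az":0,"jaw":0},{"tx":0,"ty":0,"tz":20,"ax":0,"ay":0,"az":0,"jaw":0},{"tx":0,"ty":0,"tz":0,"ax":0,"ay":0,"az":0,"jaw":0.4}]' 20 ; python3 -m jog '[{"tx":0,"ty":0,"tz":0,"ax":0,"ay":0,"az":0,"jaw":0.4},{"tx":0,"ty":0,"tz":0,"ax":0,"ay":0,"az":0,"jaw":0.4}]'
python3 - <<'E'
from h import *
c=capture('side');cv2.imwrite('pics/s1.png',cv2.resize(c['color'][150:350,180:440,::-1],None,fx=3,fy=3))
E
```

```text
time_s: 4.6
eef_pos: [482.8, -118.0, 100.4]
ee_rot: [-0.001, 0.805, 0.593, -0.001]
force: [-0.4, 0.2, 0.1]
grip_width: 0.309
grip_force: 0.0
time_s: 4.85
eef_pos: [483.8, -118.5, 102.2]
ee_rot: [0.001, 0.805, 0.593, 0.0]
force: [-0.0, 0.5, 0.5]
grip_width: 0.306
grip_force: 0.0
```

View pics/s1.png

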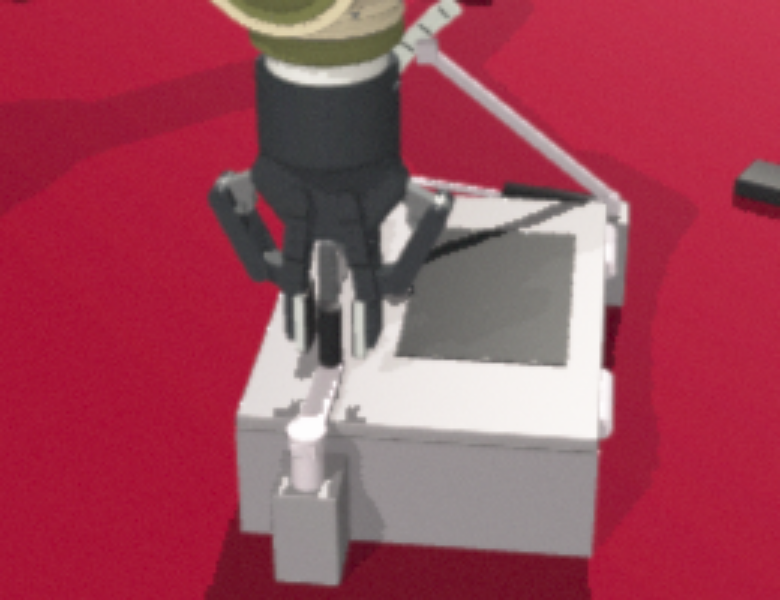

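The crop shows the knob standing between the open fingers at (330,335), clear on both sides. Now I'll swing it along the arc about the pivot.

```bash
python3 -m jog '[{"tx":-0.8,"ty":10.8,"tz":0,"ax":0,"ay":0,"az":0.15,"jaw":0.4},{"tx":-0.8,"ty":10.8,"tz":0,"ax":0,"ay":0,"az":0.15,"jaw":0.4},{"tx":-0.8,"ty":10.8,"tz":0,"ax":0,"ay":0,"az":0.15,"jaw":0.4},{"tx":-0.8,"ty":10.8,"tz":0,"ax":0,"ay":0,"az":0.15,"jaw":0.4},{"tx":-0.8,"ty":10.8,"tz":0,"ax":0,"ay":0,"az":0.15,"jaw":0.4}]'; python3 -m jog '[{"tx":-0.8,"ty":10.8,"tz":0,"ax":0,"ay":0,"az":0.15,"jaw":0.4},{"tx":-0.8,"ty":10.8,"tz":0,"ax":0,"ay":0,"az":0.15,"jaw":0.4},{"tx":-0.8,"ty":10.8,"tz":0,"ax":0,"ay":0,"az":0.15,"jaw":0.4},{"tx":-0.8,"ty":10.8,"tz":0,"ax":0,"ay":0,"az":0.15,"jaw":0.4}]'; python3 go.py 533 -201 102 -1.8
python3 - <<'E'
from h import *
c=capture('side');cv2.imwrite('pics/s2.png',cv2.resize(c['color'][150:350,180:440,::-1],None,fx=3,fy=3))
E
```

```text
time_s: 5.52
eef_pos: [525.0, -151.4, 101.7]
ee_rot: [-0.0, 0.967, 0.255, 0.0]
force: [-0.4, 1.4, 0.3]
grip_width: 0.3
grip_force: 0.5
time_s: 6.02
eef_pos: [534.1, -193.2, 101.6]
ee_rot: [-0.0, 0.999, -0.042, -0.0]
force: [-0.9, 1.0, 0.3]
grip_width: 0.297
grip_force: 0.5
t 6.025 pos [ 534.09  -193.163  101.599] q [-0.     0.999 -0.042 -0.   ] F [-0.903  0.964  0.258] grip 0.29715319700214615 0.5345851555466652
tool shift [-0.421  7.901 -0.403] yawY -1.65577914849305 rotvec tool [-0.     0.     0.144] j [-0.553  0.535  1.527  0.     1.08   1.102]
```

View pics/s2.png

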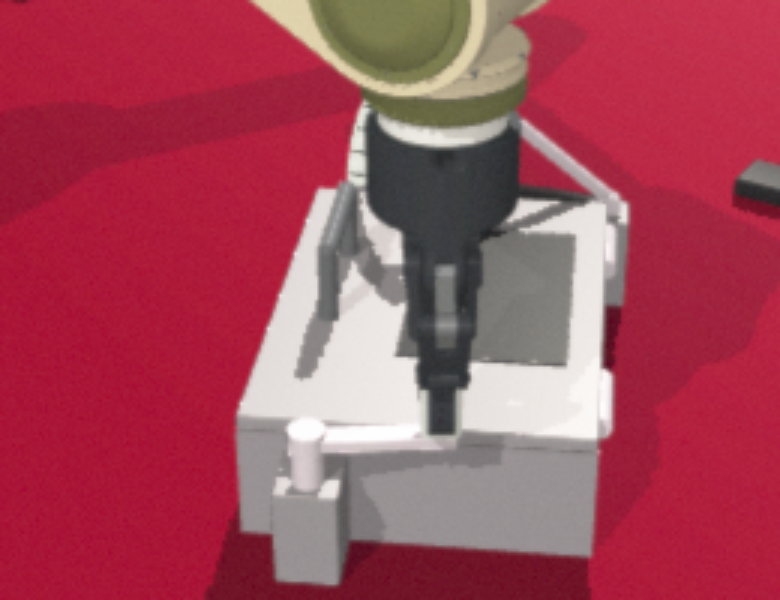

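The lever has swung to about 1.35 rad, with its knob under the gripper near (440,410) in the crop. Finishing the arc.

```bash
python3 -m jog '[{"tx":-0.5,"ty":8,"tz":0,"ax":0,"ay":0,"az":0.12,"jaw":0.4},{"tx":-0.5,"ty":7.5,"tz":0,"ax":0,"ay":0,"az":0.1,"jaw":0.4},{"tx":0,"ty":0,"tz":0,"ax":0,"ay":0,"az":0,"jaw":0.4},{"tx":0,"ty":-5,"tz":0,"ax":0,"ay":0,"az":0,"jaw":0.3},{"tx":0,"ty":0,"tz":0,"ax":0,"ay":0,"az":0,"jaw":0.1}]'; python3 -m jog '[{"tx":0,"ty":0,"tz":-25,"ax":0,"ay":0,"az":0,"jaw":0},{"tx":0,"ty":0,"tz":-35,"ax":0,"ay":0,"az":0,"jaw":0},{"tx":0,"ty":0,"tz":-40,"ax":0,"ay":0,"az":0,"jaw":0}]';python3 go.py 495.7 -7.5 202 -0.226
python3 - <<'E'
from h import *
c=capture('side');a=place_of('latch_knob','side');b=place_of('latch_pivot','side')
print([at_z(c,r['centre'],z) for r,z in((a[0],128),(b[0],82))],a[0]['conf'])
cv2.imwrite('pics/s3.png',cv2.resize(c['color'][150:350,180:440,::-1],None,fx=3,fy=3))
E
```

```text
time_s: 6.7
eef_pos: [532.7, -202.8, 101.4]
ee_rot: [0.0, 0.989, -0.148, 0.0]
force: [-0.4, -0.2, 0.6]
grip_width: 0.449
grip_force: 0.0
time_s: 7.08
eef_pos: [532.3, -203.0, 202.1]
ee_rot: [-0.0, 0.989, -0.149, -0.0]
force: [0.4, -0.2, 0.1]
grip_width: 0.498
grip_force: 0.0
t 7.075 pos [ 532.287 -203.042  202.147] q [-0.     0.989 -0.149 -0.   ] F [ 0.37  -0.24   0.138] grip 0.49795665365334923 0.0
tool shift [ -92.52  -176.112    0.267] yawY -1.8695515427427076 rotvec tool [-0.001  0.    -1.644] j [-0.57   0.434  1.402 -0.     1.306  1.3  ]
[array([ 535.46423525, -212.11113804,  128.        ]), array([ 462.96329766, -188.22980389,   82.        ])] 0.78
```

View pics/s3.png

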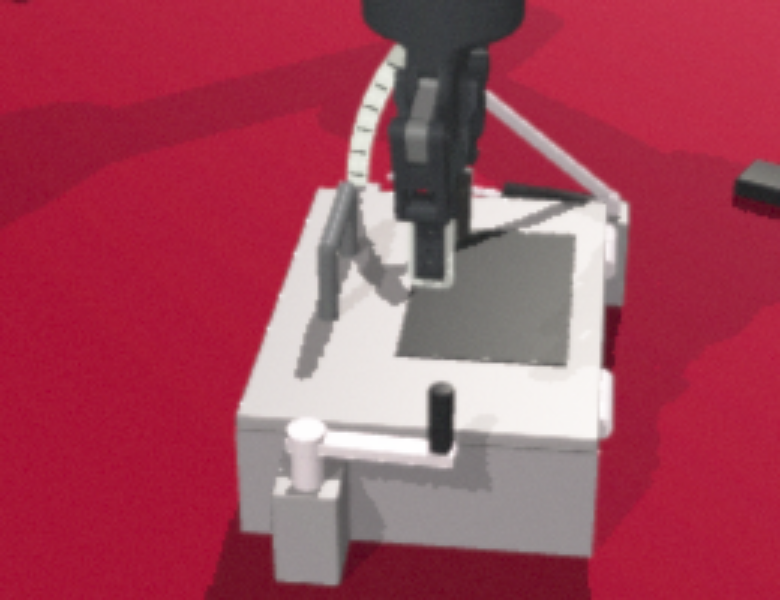

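The crop shows the lever lying along the case's side, with its knob at (440,415). Measured latch angle is about 1.6. On to the bar.

```bash
python3 -m jog '[{"tx":-23,"ty":-44,"tz":0,"ax":0,"ay":0,"az":0,"jaw":-0.4},{"tx":-23,"ty":-44,"tz":0,"ax":0,"ay":0,"az":0,"jaw":-0.4},{"tx":-23,"ty":-44,"tz":0,"ax":0,"ay":0,"az":0,"jaw":-0.4},{"tx":-23,"ty":-44,"tz":0,"ax":0,"ay":0,"az":0,"jaw":-0.4},{"tx":0,"ty":0,"tz":0,"ax":0,"ay":0,"az":-0.17,"jaw":-0.4}]' 60 >/dev/null; python3 -m jog '[{"tx":0,"ty":0,"tz":0,"ax":0,"ay":0,"az":-0.18,"jaw":-0.4},{"tx":0,"ty":0,"tz":0,"ax":0,"ay":0,"az":-0.18,"jaw":-0.4},{"tx":0,"ty":0,"tz":0,"ax":0,"ay":0,"az":-0.18,"jaw":-0.4},{"tx":0,"ty":0,"tz":0,"ax":0,"ay":0,"az":-0.18,"jaw":-0.4},{"tx":0,"ty":0,"tz":0,"ax":0,"ay":0,"az":-0.18,"jaw":-0.4}]'>/dev/null;python3 -m jog '[{"tx":0,"ty":0,"tz":0,"ax":0,"ay":0,"az":-0.18,"jaw":-0.4},{"tx":0,"ty":0,"tz":0,"ax":0,"ay":0,"az":-0.18,"jaw":-0.4},{"tx":0,"ty":0,"tz":0,"ax":0,"ay":0,"az":-0.18,"jaw":-0.4},{"tx":0,"ty":0,"tz":0,"ax":0,"ay":0,"az":0,"jaw":-0.4}]'; python3 go.py 495.7 -7.5 106 -0.226
```

```text
time_s: 8.98
eef_pos: [496.2, -7.9, 200.4]
ee_rot: [-0.001, 0.793, 0.609, -0.001]
force: [-0.2, -1.4, -0.0]
grip_width: 0.696
grip_force: 0.0
t 8.975 pos [496.209  -7.887 200.379] q [-0.001  0.793  0.609 -0.001] F [-0.152 -1.402 -0.032] grip 0.6964432344363626 0.0
tool shift [ 0.245 -0.434 94.38 ] yawY -0.2619113280778385 rotvec tool [-0.002 -0.    -0.036] j [-0.252  0.278  1.628 -0.     1.237  0.009]
```

```bash
python3 -m jog '[{"tx":0,"ty":0,"tz":25,"ax":0,"ay":0,"az":-0.035,"jaw":-0.4},{"tx":0,"ty":0,"tz":30,"ax":0,"ay":0,"az":0,"jaw":-0.4},{"tx":0,"ty":0,"tz":25,"ax":0,"ay":0,"az":0,"jaw":-0.4},{"tx":0,"ty":0,"tz":15,"ax":0,"ay":0,"az":0,"jaw":-0.4},{"tx":0,"ty":0,"tz":0,"ax":0,"ay":0,"az":0,"jaw":-0.4}]'; python3 -m jog '[{"tx":0,"ty":0,"tz":0,"ax":0,"ay":0,"az":0,"jaw":0.3},{"tx":0,"ty":0,"tz":0,"ax":0,"ay":0,"az":0,"jaw":1},{"tx":0,"ty":0,"tz":0,"ax":0,"ay":0,"az":0,"jaw":1},{"tx":0,"ty":0,"tz":0,"ax":0,"ay":0,"az":0,"jaw":1},{"tx":0,"ty":0,"tz":0,"ax":0,"ay":0,"az":0,"jaw":1}]' 60; python3 go.py 495.7 -7.5 106 -0.226
```

```text
time_s: 9.6
eef_pos: [496.2, -8.0, 105.6]
ee_rot: [-0.001, 0.783, 0.622, -0.001]
force: [0.4, 0.0, 0.4]
grip_width: 0.7
grip_force: 0.0
time_s: 10.22
eef_pos: [494.0, -7.4, 106.5]
ee_rot: [-0.003, 0.782, 0.623, -0.002]
force: [-16.0, 1.3, 11.4]
grip_width: 0.118
grip_force: 58.5
t 10.225 pos [494.014  -7.438 106.484] q [-0.003  0.782  0.623 -0.002] F [-16.044   1.313  11.433] grip 0.11803977174706115 58.49830985069275
tool shift [0.317 1.661 0.473] yawY -0.2254911996294536 rotvec tool [-0.007  0.     0.001] j [-0.252  0.39   1.745 -0.001  1.014 -0.027]
```

```bash
python3 -m jog '[{"tx":0,"ty":-2.5,"tz":-1,"ax":0,"ay":0,"az":0,"jaw":1},{"tx":0,"ty":0,"tz":0,"ax":0,"ay":0,"az":0,"jaw":1},{"tx":0,"ty":2.0,"tz":-8.2,"ax":0.05,"ay":0,"az":0,"jaw":1},{"tx":0,"ty":2.0,"tz":-8.2,"ax":0.05,"ay":0,"az":0,"jaw":1},{"tx":0,"ty":2.0,"tz":-8.2,"ax":0.05,"ay":0,"az":0,"jaw":1}]' 80; python3 -m jog '[{"tx":0,"ty":2.0,"tz":-8.2,"ax":0.05,"ay":0,"az":0,"jaw":1},{"tx":0,"ty":0,"tz":0,"ax":0,"ay":0,"az":0,"jaw":1}]'
cat > ang.py <<'E'
from h import *
s=sense(); r=rot(s); p=np.array(s['eef_pos'])
b=p-19*r.apply([0,0,1]); M=R.from_euler('z',-0.226)
l=M.inv().apply(b-[0,0,70.5]); 
for hc in ([555.5,-33,0],): 
    h=M.inv().apply(hc)+[100,0,0]; v=l-h
    print('bar rel hinge',v,'rad',np.hypot(v[0],v[2]),'angle',np.arctan2(v[2],-v[0])-np.arctan2(55,165))
print('from z',np.arcsin(v[2]/173.93)-np.arctan2(55,165),'tool tilt',np.arcsin(-M.inv().apply(r.apply([0,0,1]))[0]),'F',s['force'],s['wrist_torque'],'grip',s['grip_width'],s['grip_force'],s['time_s'])
E
python3 ang.py
```

```text
time_s: 10.85
eef_pos: [501.1, -9.1, 131.3]
ee_rot: [-0.06, 0.78, 0.621, -0.047]
force: [1.9, 0.3, -7.9]
grip_width: 0.105
grip_force: 78.6
time_s: 11.1
eef_pos: [504.1, -9.8, 138.8]
ee_rot: [-0.079, 0.778, 0.62, -0.063]
force: [-1.5, 0.9, -5.2]
grip_width: 0.112
grip_force: 78.9
bar rel hinge [-151.454894     11.12061799   86.93966052] rad 174.63415899743777 angle 0.1993544774453036
from z 0.20168000359614607 tool tilt 0.20160999045696554 F [-1.463236    0.94028499 -5.1900258 ] [0.0936511  0.0582868  0.02467656] grip 0.11150505780135923 78.87710809707642 11.1
```

```bash
python3 -m jog '[{"tx":0,"ty":3,"tz":-12.3,"ax":0.075,"ay":0,"az":0,"jaw":1},{"tx":0,"ty":3,"tz":-12.3,"ax":0.075,"ay":0,"az":0,"jaw":1},{"tx":0,"ty":3,"tz":-12.3,"ax":0.075,"ay":0,"az":0,"jaw":1},{"tx":0,"ty":3,"tz":-12.3,"ax":0.075,"ay":0,"az":0,"jaw":1},{"tx":0,"ty":2,"tz":-8.2,"ax":0.05,"ay":0,"az":0,"jaw":1}]';  python3 -m jog '[{"tx":0,"ty":1,"tz":-4.1,"ax":0.025,"ay":0,"az":0,"jaw":1},{"tx":0,"ty":0,"tz":0,"ax":0,"ay":0,"az":0,"jaw":1}]'; python3 ang.py
cat > mk.py <<'E'
from h import *
from fit import proj
import sys
for n in ('side','top'):
    for k in range(3):
        c=capture(n); r=place_of('mark_tip',n)
        if r:
            M=R.from_euler('z',-0.226)
            # ray intersect vertical plane case-y = 156
            o,d=ray(c,r[0]['centre']); h=np.array([555.5,-33,0]); o2=M.inv().apply(o-h); d2=M.inv().apply(d)
            p=o2+d2*(156-o2[1])/d2[1]
            print(n,round(r[0]['conf'],2),r[0]['centre'],p,'ang',np.arctan2(p[2]-70.5,100-p[0]),'rad',np.hypot(p[2]-70.5,100-p[0]))
    cv2.imwrite(f'pics/{n}_{sys.argv[1]}.png',cv2.resize(c['color'][90:290,220:480,::-1],None,fx=3,fy=3,interpolation=cv2.INTER_CUBIC))
E
python3 mk.py m1
```

```text
time_s: 11.72
eef_pos: [535.8, -17.0, 187.6]
ee_rot: [-0.213, 0.753, 0.599, -0.17]
force: [-1.5, -0.6, -8.7]
grip_width: 0.112
grip_force: 79.1
time_s: 11.98
eef_pos: [538.4, -17.6, 190.4]
ee_rot: [-0.222, 0.75, 0.597, -0.177]
force: [-2.3, 1.1, -8.9]
grip_width: 0.11
grip_force: 79.1
bar rel hinge [-109.77675094   11.18380852  135.79560247] rad 174.6178132283603 angle 0.5692056692888636
from z 0.5741124102639301 tool tilt 0.5755375402216136 F [-2.28953091  1.09880014 -8.9222065 ] [ 0.01066397 -0.63849311 -0.07255213] grip 0.11020196500177128 79.08414959907532 11.975
side 0.65 [321.4, 167.9] [-26.893 156.    175.755] ang 0.6924605072997638 rad 164.86514904261279
side 0.69 [320.2, 169.2] [-29.296 156.    172.817] ang 0.6694404984255641 rad 164.8825232758498
side 0.7 [320.7, 166.1] [-28.33  156.    179.558] ang 0.7043921880400261 rad 168.41035972218287
top 0.7 [254.3, 227.2] [-29.432 156.    196.409] ang 0.7715995316094076 rad 180.57076125068812
top 0.86 [254.0, 225.1] [-27.09  156.    204.178] ang 0.8106558074271614 rad 184.44986078763225
top 0.52 [252.3, 226.8] [-32.411 156.    216.769] ang 0.8350850424372461 rad 197.29956779405123
```

View pics/side_m1.png

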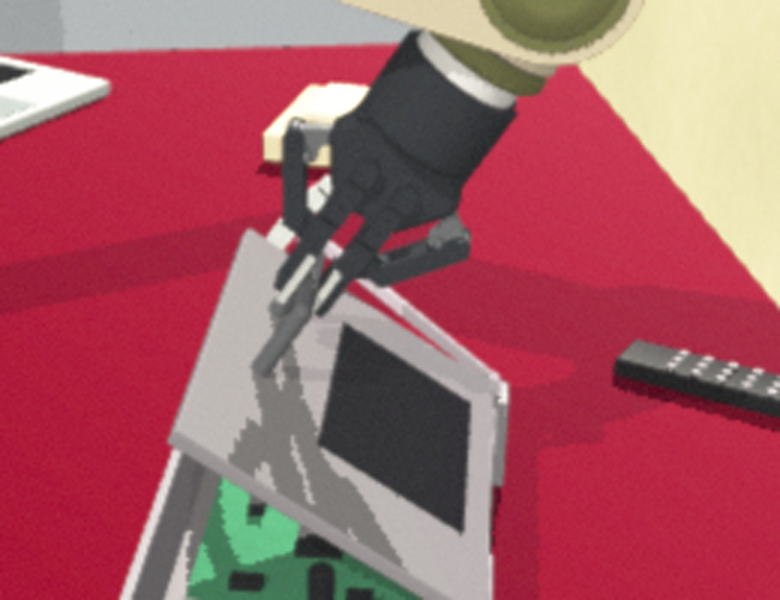

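The crop shows the lid held by the bar at about 0.57. The pointer is visible behind it, still above it, running from (390,280) to (500,380). I'll measure the pointer line from the unobstructed first picture, and the lid's near edge in the current one.

```bash
cat > line.py <<'E'
from h import *
def plane_angle(c,pts,y,yaw=-0.226):
    M=R.from_euler('z',yaw); h=np.array([555.5,-33,0]); P=[]
    for q in pts:
        o,d=ray(c,q); o=M.inv().apply(o-h); d=M.inv().apply(d); P.append(o+d*(y-o[1])/d[1])
    P=np.array(P); k=np.polyfit(P[:,0],P[:,2],1); res=P[:,2]-np.polyval(k,P[:,0])
    ok=abs(res)<2*np.std(res)+.3; k=np.polyfit(P[ok,0],P[ok,2],1)
    # perpendicular offset of line from the hinge axis
    return np.arctan(-k[0]), (np.polyval(k,100)-70.5)/np.hypot(1,k[0]), np.std(res), ok.sum()
if __name__=='__main__':
    c=capture('side')
    a=cv2.imread('pics/side_0.png').astype(float); g=a[:,:,1]  # green: red cloth dark
    pts=[]
    for u in range(332,376):
        v0=165+(u-322)*52/65.; rows=np.arange(int(v0)-7,int(v0)+8); w=g[rows,u]; w=np.clip(w-np.median(w)-25,0,None)
        if w.sum()>30: pts.append((u,(w*rows).sum()/w.sum()))
    print(len(pts),pts[::6])
    for yaw in (-.22,-.226,-.232): print('mark',yaw,plane_angle(c,pts,156,yaw))
    b=c['color'].astype(float).sum(2)/3; pts=[]
    for u in range(282,352):
        v0=237+(u-277)*53/83.; rows=np.arange(int(v0)-6,int(v0)+7); gr=np.diff(cv2.GaussianBlur(b[rows,u][:,None],(1,3),0).ravel()); i=np.argmin(gr); 
        pts.append((u,rows[i]+.5))
    print(pts[::8])
    print('lid near edge',plane_angle(c,pts,-140))
    x=c['color'][:,:,::-1].copy()
    for p in pts: x[int(round(p[1])),p[0]]=(0,0,255)
    y=a.astype(np.uint8)
    cv2.imwrite('pics/l1.png',np.hstack([cv2.resize(x[220:310,260:380],None,fx=3,fy=3,interpolation=0),cv2.resize(y[150:240,300:420],None,fx=3,fy=3,interpolation=0)]))
E
python3 line.py
```

```text
44 [(332, np.float64(174.4281914893617)), (338, np.float64(179.21584699453553)), (344, np.float64(184.03393213572855)), (350, np.float64(188.855871886121)), (356, np.float64(193.76748971193416)), (362, np.float64(198.6079295154185)), (368, np.float64(203.46408839779005)), (374, np.float64(208.26107226107226))]
mark -0.22 (np.float64(0.6774685101350533), np.float64(6.443899345037428), np.float64(0.13660323032428695), np.int64(44))
mark -0.226 (np.float64(0.6756502730289958), np.float64(6.100198036733569), np.float64(0.1365699438084568), np.int64(44))
mark -0.232 (np.float64(0.6738091013516574), np.float64(5.760005577838444), np.float64(0.1365373600606661), np.int64(44))
[(282, np.float64(240.5)), (290, np.float64(245.5)), (298, np.float64(249.5)), (306, np.float64(257.5)), (314, np.float64(259.5)), (322, np.float64(267.5)), (330, np.float64(270.5)), (338, np.float64(275.5)), (346, np.float64(280.5))]
lid near edge (np.float64(0.5722941070255866), np.float64(1.8159649174166506), np.float64(3.4853839812590746), np.int64(62))
```

View pics/l1.png

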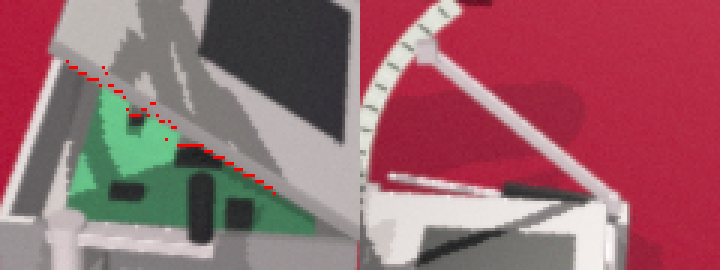

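The left half shows the lid's near edge tracked at 0.572, which agrees with 0.57 from the arm pose. The right half shows the pointer bar cleanly; its line gives 0.676. I'll raise the lid by 0.105.

```bash
python3 -m jog '[{"tx":0,"ty":1.5,"tz":-6.6,"ax":0.04,"ay":0,"az":0,"jaw":1},{"tx":0,"ty":1.5,"tz":-6.6,"ax":0.04,"ay":0,"az":0,"jaw":1},{"tx":0,"ty":0.9,"tz":-4.1,"ax":0.025,"ay":0,"az":0,"jaw":1},{"tx":0,"ty":0,"tz":0,"ax":0,"ay":0,"az":0,"jaw":1},{"tx":0,"ty":0,"tz":0,"ax":0,"ay":0,"az":0,"jaw":1}]'>/dev/null; python3 ang.py; python3 mk.py m2
python3 - <<'E'
from line import *
c=capture('side'); g=c['color'][:,:,1].astype(float)
# pointer, still visible lower part
for lo,hi in((340,360),(355,376)):
    pts=[]
    for u in range(lo,hi):
        v0=165+(u-322)*52/65.; rows=np.arange(int(v0)-5,int(v0)+6); w=g[rows,u]; w=np.clip(w-np.median(w)-25,0,None)
        if w.sum()>30: pts.append((u,(w*rows).sum()/w.sum()))
    print(pts[::5])
E
```

```text
bar rel hinge [-94.71012117  11.16597917 146.87224419] rad 174.7611603413334 angle 0.676301604665807
from z 0.6837553570713273 tool tilt 0.6786672835507832 F [  5.30147119   1.06066769 -21.46908587] [-0.28975652 -2.85333203 -0.31496371] grip 0.10835708346480533 78.9095664024353 13.25
side 0.77 [319.8, 167.6] [-30.123 156.    176.23 ] ang 0.6823395596325017 rad 167.66328983282807
side 0.68 [321.8, 167.6] [-26.091 156.    176.445] ang 0.6987927840644707 rad 164.69206528731274
side 0.59 [321.3, 168.4] [-27.087 156.    174.665] ang 0.6866011310881949 rad 164.32146943459924
top 0.5 [252.5, 225.3] [-30.035 156.    218.171] ang 0.8488206944833161 rad 196.76360533763403
top 0.6 [254.6, 227.0] [-28.612 156.    193.87 ] ang 0.7645963558992478 rad 178.21697715539122
top 0.86 [253.2, 225.6] [-29.207 156.    210.824] ang 0.8266189492102908 rad 190.74944772163727
[(340, np.float64(178.007722007722)), (348, np.float64(185.89473684210526)), (356, np.float64(192.87692307692308))]
[(355, np.float64(192.14285714285714)), (360, np.float64(195.75862068965517))]
```

View pics/side_m2.png

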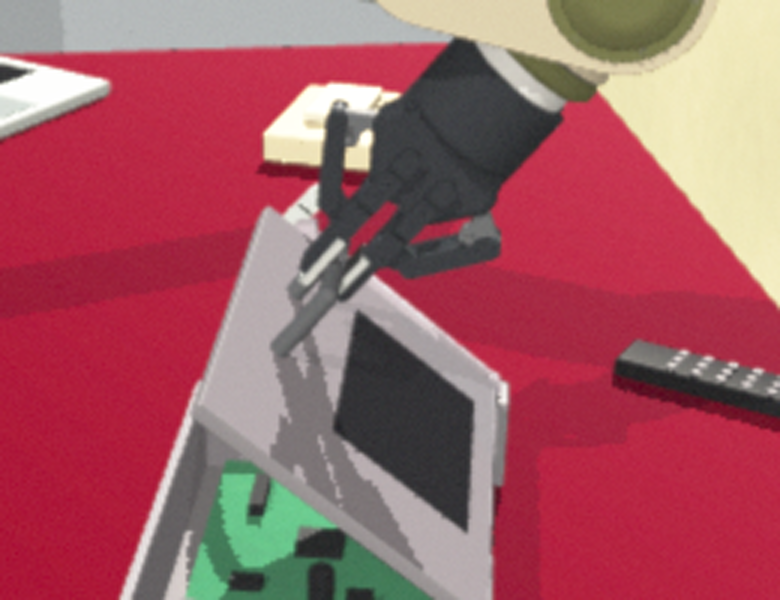

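The picture shows the lid held high with the far pointer hidden just behind its edge, so they're in line. The reading shows an outward radial pull of about 20 N, so I'll relieve that and measure again.

```bash
python3 -m jog '[{"tx":0,"ty":1,"tz":0.3,"ax":0,"ay":0,"az":0,"jaw":1},{"tx":0,"ty":1,"tz":0.3,"ax":0,"ay":0,"az":0,"jaw":1},{"tx":0,"ty":0,"tz":0,"ax":0,"ay":0,"az":0,"jaw":1},{"tx":0,"ty":0,"tz":0,"ax":0,"ay":0,"az":0,"jaw":1}]'>/dev/null; python3 ang.py
python3 - <<'E'
from line import *
c=capture('side'); b=c['color'].astype(float); sat=b.max(2)-b.min(2); L=b.mean(2)
x=c['color'][:,:,::-1].copy()
# far lid edge: first non-red row coming from cloth above, right of gripper
pts=[]
for u in range(352,384):
    v0=188+(u-345)*.74; rows=np.arange(int(v0)-9,int(v0)+9); g=b[rows,u,1]; d=np.diff(g); i=np.argmax(d)
    a=d[max(i-1,0):i+2].clip(0); pts.append((u,(a*(rows[max(i-1,0):i+2]+.5)).sum()/a.sum())); x[int(round(pts[-1][1])),u]=(0,255,0)
print(pts[::5]); print('far edge as y=140 (off 10) / as pointer y=156',plane_angle(c,pts,140),plane_angle(c,pts,156))
pts=[]
for u in range(288,352):
    v0=229+(u-287)*56/75.; rows=np.arange(int(v0)-6,int(v0)+7); d=np.diff(L[rows,u]); i=np.argmin(d[:9]); pts.append((u,rows[i]+.5)); x[int(rows[i]),u]=(255,0,0)
print(pts[::8],'near edge',plane_angle(c,pts,-140))
cv2.imwrite('pics/l2.png',cv2.resize(x[140:300,270:400],None,fx=3.5,fy=3.5,interpolation=0))
E
```

```text
bar rel hinge [-94.16655889  11.19336559 147.00926809] rad 174.58254700371165 angle 0.6793435958175118
from z 0.6852277924856853 tool tilt 0.681120973436157 F [-3.46414651  4.42361937 -7.84631642] [ 0.25524997 -0.50788401 -0.30333825] grip 0.11105835474798995 79.48268294334412 14.4
[(352, np.float64(187.359756097561)), (357, np.float64(191.3734939759036)), (362, np.float64(195.40853658536585)), (367, np.float64(199.30985915492957)), (372, np.float64(203.55109489051094)), (377, np.float64(207.52173913043478)), (382, np.float64(211.6159420289855))]
far edge as y=140 (off 10) / as pointer y=156 (np.float64(0.6743137112780995), np.float64(17.742323283952544), np.float64(0.1930185605625973), np.int64(32)) (np.float64(0.6743137112780994), np.float64(11.563705912086105), np.float64(0.19593362664123035), np.int64(32))
[(288, np.float64(231.5)), (296, np.float64(237.5)), (304, np.float64(243.5)), (312, np.float64(249.5)), (320, np.float64(249.5)), (328, np.float64(260.5)), (336, np.float64(267.5)), (344, np.float64(273.5))] near edge (np.float64(0.7067658884832931), np.float64(0.447602910111073), np.float64(4.208093177066012), np.int64(62))
```

View pics/l2.png

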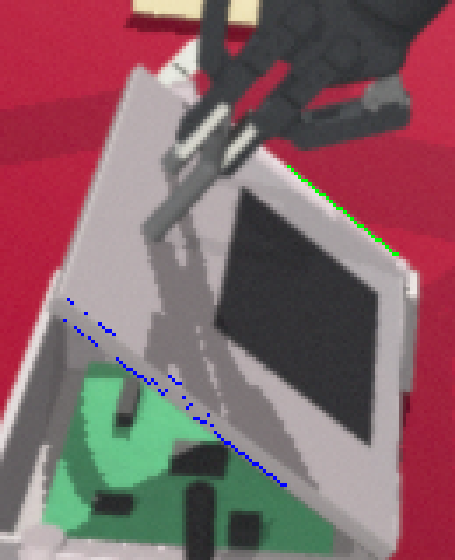

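The picture shows the far lid edge and the pointer coinciding at slope 0.674 (green). Lid is about 0.68, the pointer about 0.676, and the holding force is normal, so I'm handing in.

```bash
python3 -c "
from rig import *
s=sense();print(s['dq'],s['force'],s['time_s']);print(finish_job())"
```

```text
[-0.00212387  0.00063298 -0.00076676 -0.00033353 -0.00018513 -0.00028531] [-2.99778906  3.52501045 -7.16984336] 14.45
the job is handed in; nothing more can be done
None
```

I swung the latch back along the case's side to about 1.6 rad and handed the job in at 14.5 s, with the gripper still holding the lid steady at about 0.68 rad, in line with the pointer at about 0.676 rad; the loose things were not touched by any planned move, though I did not re-measure them at the end.

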